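# Serve a praline with the tongs

## Robot

A 6-joint arm with a two-finger parallel gripper is mounted at the origin on a cart in front of the work surface, level with it; the furniture and walls round the work are solid. World frame = base frame: x ahead of the robot, y to its left, z up, the work surface at z = 0. Lengths are in m, angles in rad, forces in N, time in s.
With the tool pointing down it reaches from about 0.35 to 0.85 m from the base axis. Payload 8.1 kg.
Tool frame: the origin (TCP) lies at the centre of the arm's flange, where the gripper is bolted on; the fingertips stand 186 mm ahead of it and the grasp point (between the pads) lies 167 mm ahead of it; z points along the fingers, y is the line along which they close (so a half turn about z gives the same grasp; the last joint's range is limited). The gripper opens to 93 mm and grips with 3 to 60 N. Pads are 15 mm wide; open, the fingers measure 128 mm over their backs; the gripper's body (75 mm by 188 mm) begins 65 mm behind the grasp point.
Start: joints at [-1.248, 0.13, 1.488, -0, 1.523, -0.085], TCP at [0.238, -0.551, 0.405] pointing down, gripper open.
Joint ranges: [-2.96, 2.96], [-0.89, 2.26], [0.02, 2.5], [-1.34, 4.48], [0, 2.73], [-2.66, 2.66]. Speed limits (rad/s): [2.39, 2.39, 2.79, 3.14, 3.14, 3.14].

## Interface

Orientations are given as a rotation vector (axis times angle).
In Python, from plant import read_state, read_camera, camera_params, robot gives the robot as it stands.
- The arm moves only by the tool carry_out, never from a script. Its argument "targets" is a list of rows, each an object of numbers: "hand": the opening in per cent of the stroke, from 0 (shut) to 100 (fully open); "x", "y", "z": the shift along the tool's x, y, z in m; "ax", "ay", "az": the turn, a rotation vector about the tool's x, y, z in rad. In form: [{"hand": .., "x": .., "y": .., "z": .., "ax": .., "ay": .., "az": ..}, ...]. A call has 1 to 8 rows; each row is the pose to reach, as a shift and turn from the pose commanded when the call began, along the tool's axes at that moment; what a row does not reach only later rows make up. A row lasts 1/8 s, in which the tool goes at most 62.5 mm and 10.7 degrees, less where a joint would pass 70% of its speed; a pose out of reach is approached as far as the arm can. A call with a gripper value outside its range is refused whole. The fingers move at their own pace and stop on an object; "newtons" is the grip in N (left out, the last holds). Time passes only in rows, so rows that repeat a pose let the fingers close. It gives the time, the measured TCP pose, the force, the opening and the grip force at its end, in the units of the state.
- read_state(): the state, without advancing time (a new reading comes with each control period).
- read_camera(name): name is "scene" or "top" or "wrist"; returns (picture, depth): 384x512x3 uint8, blue, green, red; 384x512 float32, m along the optical axis (not along the pixel's ray), 0 where there is no reading.
- camera_params(name): a dict with "fx", "fy", "cx", "cy" (pixels), "k1" (the pictures are not rectified: a ray, as slopes to the right and down, at radius r is drawn at 1 + k1 r^2 times it, then the intrinsics apply), "position" and "rotation" of the camera in the world. Camera axes: x right, y up, looking along -z (the intrinsics and any distortion apply to the point x, -y, -z); pixel columns grow to the right and rows downward; lengths in m; the calibration is good to about 2 mm. A picture is of the moment at which its call begins: read the wrist's pose just before it. camera_params takes no time and is no camera call; for the wrist camera it gives the pose at the moment of the call.
- robot.close_job(): hands the job in; it is judged then, once.
The state is a dict: "t": time; "q": joint angles; "dq": joint speeds; "joint_torque": joint torques, N m; "tool_pos": TCP position; "orientation": TCP orientation; "force": force on the tool from outside, world axes, zero at the start; "wrist_torque": the same for the moment, N m; "opening": finger opening in m; "gripper_force": force on a finger pad.
Only numpy, scipy, OpenCV 4.12 (cv2) and the standard library are available. Lean on these libraries where they do the work, as an engineer would, in place of code of your own. Each camera call takes 0.05 s, during which the arm holds its last target. There are 200 camera calls.

## Task

Pick up the sprung tongs, squeeze them on the dark brown praline on the white board and carry it over to the side plate; set it down upright near the middle of the plate, then lay the tongs flat on the bare worktop and let go. Touch the praline with the tongs only, do not drop it, and leave the other two pralines and the plate where they are.

Things in the scene. Friction and masses are not known exactly. Their poses are not given: they have to be found in the camera images.
- tongs: Steel tongs, black rubber grip plates and jaws, 240 mm long, 80 g, lying flat; the arms close sideways. Origin: midway between the grip plates at the underside; x to the jaws, z up. Grip plates: x -17 to 17, z 0 to 28 mm, 56 mm wide outside at rest, toed out 4 degrees: grasp across them from above. Ahead of them the arms are at z 8 to 22 mm; the bow ends at x = -114 mm.
- tongs_jaws (a point): Midpoint between the jaws, 115 mm ahead of the tongs' origin, 10 mm above their underside. Jaws 24 mm long, z 0 to 20 mm, inner faces 56 mm apart at rest, 64 mm outside. 1 mm less over the grip plates brings the jaws 2.1 mm together; they meet a praline at about 43 mm over the plates.
- tongs_left (a joint): Closing angle of each arm (both move alike), rad: 0 sprung open, 0.065 on a praline, 0.11 stop (34 mm over the plates). Spring force on a plate: 4 N starts it closing, 9 N reaches a praline; squeeze 20 to 25 N to carry it. At 51 mm over the plates the jaws are about 46 mm apart (praline free) and the spring still holds the tongs in the fingers.
- praline_dark: The one to serve: dark brown, ivory zigzag. Upright round praline, 28 mm across, 28 mm tall, 20 g; origin at the centre of its foot. Stands on a fixed white board (195 x 140 mm, top at z = 7 mm) in a straight row of three, 65 mm apart. Bring the tongs down square to the row, underside 11 mm above its foot: they then clear the board and later the plate's rim.
- praline_white: Leave alone: ivory with dark zigzag, size and origin as the dark one, in the same row on the board.
- praline_pink: Leave alone: pink with ivory zigzag, size and origin as the dark one, in the same row on the board.
- plate: Round white side plate, loose, 176 mm across, 140 g, on the worktop. Origin at the centre of its underside; flat floor 3 mm thick and 148 mm across, rim 11 mm high.

How it is judged:
By the outcome, as a careful person would: the job done as asked, in the order asked, and still so for the second after the job is handed in, with the robot touching nothing.
It also fails if it takes over 54 s, if anything falls off the work surface, if the arm or the gripper's body presses on something with over 40 N, if the wrist force passes 120 N, or if a joint passes its speed limit or range.

## Working session

There is one attempt and no reset: what is moved stays moved. The work goes in short steps, Python scripts to look and compute and a tool call to move; the robot and the scene stay as the last step left them, time stands still between calls to the robot, and variables do not carry over. Pictures are saved under pics/ and viewed, at most 10 in all, crops included, and the job is handed in when it is done.

Besides the shell and the picture viewer there is one more tool, called after "Request:" as name(argument=value, ...) on one line, values as JSON. carry_out: Moves the arm, as the interface text tells. Its arguments: {"type":"object","properties":{"targets":{"type":"array","items":{"type":"object","properties":{"hand":{"type":"number"},"x":{"type":"number"},"y":{"type":"number"},"z":{"type":"number"},"ax":{"type":"number"},"ay":{"type":"number"},"az":{"type":"number"}}}},"newtons":{"type":"number"}},"required":["targets"]}

```bash
mkdir -p pics
cat > h.py <<'E'
import numpy as np, cv2
from plant import read_state, read_camera, camera_params, robot
from scipy.spatial.transform import Rotation as R
def cloud(p,d):
    h,w=d.shape; K=np.array([[p['fx'],0,p['cx']],[0,p['fy'],p['cy']],[0,0,1.]])
    u,v=np.meshgrid(np.arange(w),np.arange(h))
    dist=np.array([p['k1'],0,0,0,0.])
    n=cv2.undistortPoints(np.stack([u,v],-1).reshape(-1,1,2).astype(float),K,dist).reshape(h,w,2)
    c=np.stack([n[...,0]*d,-n[...,1]*d,-d],-1)
    Rm=np.array(p['rotation']); 
    Rm=Rm if Rm.shape==(3,3) else R.from_rotvec(Rm).as_matrix()
    P=c@Rm.T+np.array(p['position']); P[d<=0]=np.nan
    return P
def look(name):
    p=camera_params(name); im,d=read_camera(name); return im,d,cloud(p,d)
E
python3 - <<'E'
from h import *
im,d,P=look('top'); cv2.imwrite('pics/top.png',im); np.savez('top.npz',im=im,P=P)
im2,d2,P2=look('scene'); cv2.imwrite('pics/scene.png',im2); np.savez('scene.npz',im=im2,P=P2)
print(camera_params('top')); s=read_state(); print(s['t'],s['tool_pos'],s['orientation'],s['opening'])
E
```

```text
{'fx': 458.3905095876792, 'fy': 458.3905095876792, 'cx': 258.65313636689734, 'cy': 191.59835599004683, 'k1': -0.08176499826932308, 'position': array([0.22913052, 0.00745542, 1.24031103]), 'rotation': array([ 0.17375987, -0.16327301, -1.55442859])}
0.1 [ 0.23790448 -0.55059787  0.40377981] [-3.07491122e+00 -6.35745326e-01  2.96925305e-04] 0.09290800879849669
```

View pics/top.png

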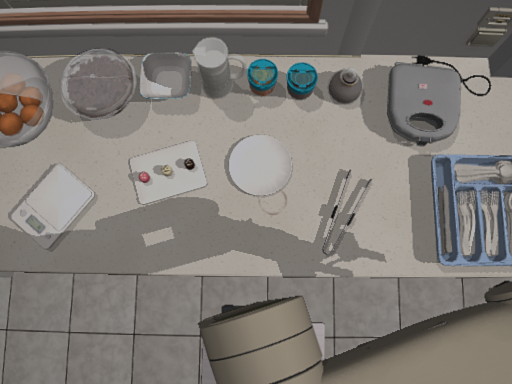

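View pics/scene.png

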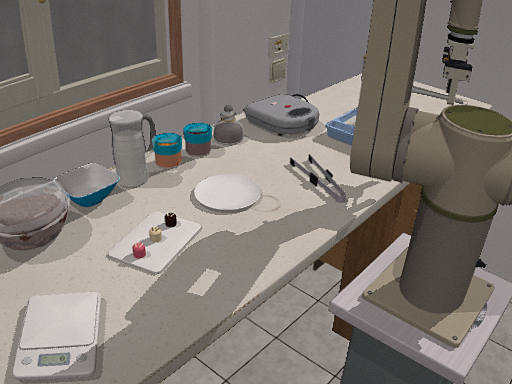

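The top view shows the dark praline at about (189,163), the plate at (261,165), and the tongs with grip plates at (334,211)/(351,218), jaws at (347,172)/(367,182) and bow at (328,250). Next I'll measure them.

Run:
```python
from h import *
for nm in('top','scene'):
    f=np.load(nm+'.npz'); im,P=f['im'],f['P']; hsv=cv2.cvtColor(im,cv2.COLOR_BGR2HSV)
    if nm=='top':
        for n,(u,v) in dict(dark=(189,163),white=(167,171),pink=(144,177)).items():
            w=P[v-12:v+13,u-12:u+13].reshape(-1,3); m=w[:,2]>0.022
            print(n,m.sum(),np.nanmean(w[m],0).round(4),np.nanmax(w[:,2]).round(4), ((np.nanmin(w[m],0)+np.nanmax(w[m],0))/2).round(4))
        # plate: rim
        w=P[125:205,220:300]; g=(w[...,2]>0.007)&(w[...,2]<0.02); q=w[g]
        ys,xs=np.where(g); c,r=cv2.minEnclosingCircle(q[:,:2].astype(np.float32)); print('plate',c,r,g.sum(),q[:,2].max(), 'floor',P[165,261])
        w=P[160:260,310:380].reshape(-1,3); g=(w[:,2]>0.007)&(w[:,2]<0.05)
        q=w[g]; print('tongs',g.sum(),q.min(0),q.max(0)); pts=q[:,:2].astype(np.float32)
        print(cv2.boxPoints(cv2.minAreaRect(pts)))
        dk=(im[160:260,310:380].max(-1).reshape(-1)<50)&g
        lab=w[dk]; print('dark tongs pts'); 
        n,l,st,ce=cv2.connectedComponentsWithStats(dk.reshape(100,70).astype(np.uint8))
        for i in range(1,n):
            if st[i,4]>3: print(st[i,4],ce[i]+[310,160],np.mean(w.reshape(100,70,3)[l==i],0).round(4))
        print('table z',np.nanmedian(P[225:240,280:300,2]), 'board', P[178,180])
im=np.load('top.npz')['im']
a=cv2.resize(im[155:265,300:390],None,fx=5,fy=5,interpolation=cv2.INTER_CUBIC); cv2.imwrite('pics/t1.png',a)
```

```text
dark 80 [0.5722 0.211  0.0315] 0.0387 [0.5729 0.2108 0.0311]
white 71 [0.5527 0.2718 0.0315] 0.0401 [0.553  0.2724 0.0315]
pink 84 [0.5332 0.3325 0.0315] 0.0378 [0.5347 0.3336 0.0299]
plate (0.5596795678138733, 0.03115047700703144) 0.11214394122362137 802 0.017078612512506863 floor [0.57585032 0.01141486 0.00156036]
tongs 283 [ 0.32985102 -0.29141501  0.00703809] [ 0.56179383 -0.12259519  0.03160215]
[[ 0.32163316 -0.17598403]
 [ 0.52939934 -0.2988772 ]
 [ 0.59278697 -0.1917125 ]
 [ 0.3850208  -0.06881931]]
dark tongs pts
24 [333.70833333 211.54166667] [ 0.4414 -0.1857  0.0245]
20 [350.1 219.4] [ 0.4202 -0.2293  0.0251]
table z -0.0004929393890392708 board [0.53652837 0.23746589 0.000905  ]
```

View pics/t1.png

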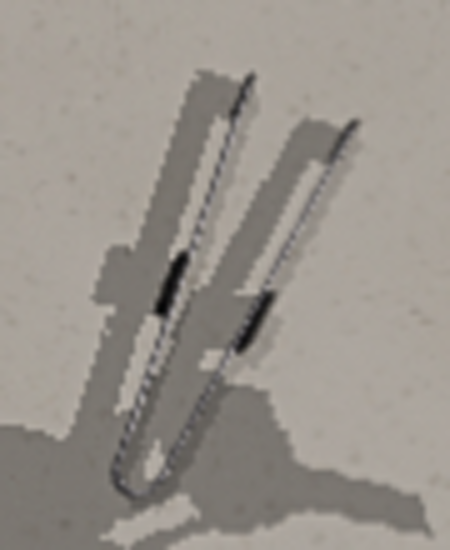

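The crop shows the grip plates as the two black bars, and the jaws point away from the robot. Tongs: origin about (0.431,-0.208), yaw about -26°. The row's bearing is about 107.8°, so the tongs should come down at about 17.8° yaw. Next I'll compute the move to hover above the tongs.

```bash
cat >> h.py <<'E'
def rel(x,y,z,yaw):
    """shift & turn (tool axes) to put GRASP point at x,y,z; tool down, tool-y across tongs of given yaw(deg)"""
    s=read_state(); R0=R.from_rotvec(s['orientation']); best=None
    for k in(0,180):
        Rt=R.from_euler('z',yaw+k,degrees=True)*R.from_euler('x',180,degrees=True)
        rv=(R0.inv()*Rt).as_rotvec()
        if best is None or np.linalg.norm(rv)<np.linalg.norm(best[1]): best=(k,rv)
    sh=R0.inv().apply(np.array([x,y,z+.167])-s['tool_pos'])
    print('t',round(s['t'],2),'k',best[0],'shift',sh.round(4),'turn',best[1].round(4),'q6',s['q'][5].round(3),'open',round(s['opening'],4))
E
python3 - <<'E'
from h import *
rel(.43,-.207,.20,-26)
f=np.load('top.npz');P=f['P'];im=f['im']
print('board z',np.nanmedian(P[180:190,165:195,2]),'floor',np.nanmedian(P[155:175,250:272,2]))
w=P[125:205,220:300];g=(w[...,2]>.006)&(w[...,2]<.02)
n,l,st,ce=cv2.connectedComponentsWithStats(g.astype(np.uint8))
i=1+st[1:,4].argmax();q=w[l==i]
print(st[1:,4],[ (q[:,k].min()+q[:,k].max())/2 for k in(0,1)],np.ptp(q,0))
E
```

```text
t 0.1 k 0 shift [ 0.3126 -0.2392  0.0372] turn [-1.600e-03  6.000e-04  8.615e-01] q6 -0.085 open 0.0929
board z 0.006309374653379662 floor 0.00273480927937908
[  1   1   1   1   1   1 844   1   5   1   1   1   1   2   5   2   3   4
   1   3   1   1   2   1   1   2   2   1   1   3   1   1   1   2   2   4
   2   1   1   1   1   1   1   1   1   1   2   2   1   1   1   1   2   1
   1   1   3   2   2   1   1   1   1   3   1   1   2   7   1   1   3   1
   1   5   2   2   6   1   1   1   2   1   1   4   1   1   4   1   1   1
   1   3   3   1   1   3   1   4   5   1   4   1   1   1   1   1   1   1
   1   4   1   1   2   1   1   4   1   1   1   4   1   1   7   1   3   1
   1   1   1   3   1   1   1   2   1   1   2   1   1   1   1   1   1] [np.float64(0.5750384846337052), np.float64(0.014264631857040792)] [0.17489357 0.17333947 0.01107857]
```

Request:
carry_out(targets=[{"hand": 100, "x": 0.03, "y": -0.02, "z": 0, "az": 0.1}, {"hand": 100, "x": 0.08, "y": -0.06, "z": 0.01, "az": 0.24}, {"hand": 100, "x": 0.13, "y": -0.1, "z": 0.01, "az": 0.38}, {"hand": 100, "x": 0.18, "y": -0.14, "z": 0.02, "az": 0.52}, {"hand": 100, "x": 0.23, "y": -0.18, "z": 0.02, "az": 0.66}, {"hand": 100, "x": 0.28, "y": -0.215, "z": 0.03, "az": 0.78}, {"hand": 100, "x": 0.3126, "y": -0.2392, "z": 0.0372, "az": 0.8615}, {"hand": 100, "x": 0.3126, "y": -0.2392, "z": 0.0372, "az": 0.8615}])

```text
schema error: expected keys hand, x, y, z, ax, ay, az
```

Run:
```python
from h import *
im,d,P=look('wrist'); cv2.imwrite('pics/w1.png',im); np.savez('w1.npz',im=im,P=P)
s=read_state(); print(s['t'],s['tool_pos'],s['q'],s['force'])
z=P[...,2]; g=(z>.006)&(z<.05); print(g.sum())
dk=g&(im.max(-1)<45)
n,l,st,ce=cv2.connectedComponentsWithStats(dk.astype(np.uint8))
for i in range(1,n):
    if st[i,4]>40: q=P[l==i]; print(st[i,4],ce[i].round(),np.median(q,0).round(4),np.ptp(q,0).round(3))
```

```text
0.15 [ 0.23790601 -0.55062557  0.40390405] [-1.24841514e+00  1.31013927e-01  1.48904460e+00 -1.31528784e-05
  1.52299823e+00 -8.54098697e-02] [ 0.41975809  1.03112765 -0.59751438]
34117
```

View pics/w1.png

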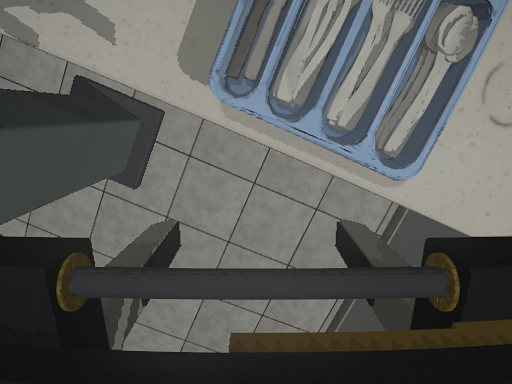

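The move was refused because it needs all keys, so this picture only shows the cutlery tray from the start pose. I'll resend it with the missing keys.

Request:
carry_out(targets=[{"hand": 100, "x": 0.03, "y": -0.02, "z": 0, "ax": 0, "ay": 0, "az": 0.1}, {"hand": 100, "x": 0.08, "y": -0.06, "z": 0.01, "ax": 0, "ay": 0, "az": 0.24}, {"hand": 100, "x": 0.13, "y": -0.1, "z": 0.01, "ax": 0, "ay": 0, "az": 0.38}, {"hand": 100, "x": 0.18, "y": -0.14, "z": 0.02, "ax": 0, "ay": 0, "az": 0.52}, {"hand": 100, "x": 0.23, "y": -0.18, "z": 0.02, "ax": 0, "ay": 0, "az": 0.66}, {"hand": 100, "x": 0.28, "y": -0.215, "z": 0.03, "ax": 0, "ay": 0, "az": 0.78}, {"hand": 100, "x": 0.3126, "y": -0.2392, "z": 0.0372, "ax": 0, "ay": 0, "az": 0.8615}, {"hand": 100, "x": 0.3126, "y": -0.2392, "z": 0.0372, "ax": 0, "ay": 0, "az": 0.8615}])

```text
t: 1.15
tool_pos: [0.4309, -0.2045, 0.3666]
orientation: [-3.061, 0.7, 0.002]
force: [-0.2, -0.9, -0.3]
opening: 0.093
gripper_force: 0.0
```

Run:
```python
from h import *
im,d,P=look('wrist'); cv2.imwrite('pics/w2.png',im); np.savez('w2.npz',im=im,P=P)
s=read_state(); print(s['t'],s['tool_pos'],s['q'],s['force'])
z=P[...,2]; g=(z>.006)&(z<.05); print(g.sum())
dk=g&(im.max(-1)<45)
n,l,st,ce=cv2.connectedComponentsWithStats(dk.astype(np.uint8))
for i in range(1,n):
    if st[i,4]>40: q=P[l==i]; print(st[i,4],ce[i].round(),np.median(q,0).round(4),np.ptp(q,0).round(3))
```

```text
1.2 [ 0.4304004  -0.20599402  0.36704114] [-5.53825787e-01 -1.86961981e-01  1.86847772e+00 -1.83063653e-04
  1.46108896e+00  1.46673934e+00] [ 0.57332274 -0.93977069 -0.99067939]
11371
185 [500.  70.] [ 0.4176 -0.4901  0.0202] [0.096 0.009 0.012]
148 [241. 173.] [ 0.4447 -0.1902  0.0272] [0.031 0.016 0.019]
146 [285. 172.] [ 0.4243 -0.2338  0.0272] [0.029 0.017 0.022]
```

View pics/w2.png

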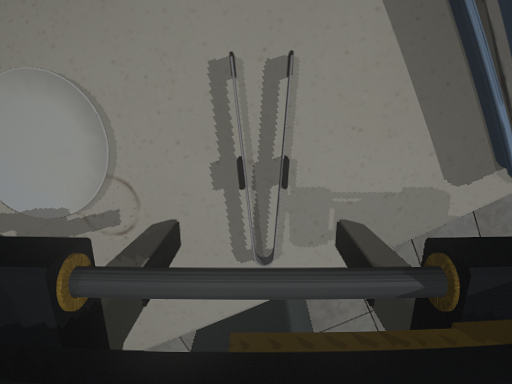

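The tongs sit centred at about (241,173)/(285,172), jaws up. Their origin is about (0.434,-0.211), yaw -25.5°.

Run:
```python
from h import *
rel(.4335,-.211,.023,-25.5)
```

```text
t 1.2 k 0 shift [0.0051 0.0031 0.177 ] turn [ 0.0001  0.001  -0.0047] q6 1.467 open 0.093
```

Request:
carry_out(targets=[{"hand": 100, "x": 0.005, "y": 0.003, "z": 0.03, "ax": 0, "ay": 0, "az": -0.005}, {"hand": 100, "x": 0.005, "y": 0.003, "z": 0.075, "ax": 0, "ay": 0, "az": -0.005}, {"hand": 100, "x": 0.005, "y": 0.003, "z": 0.12, "ax": 0, "ay": 0, "az": -0.005}, {"hand": 100, "x": 0.005, "y": 0.003, "z": 0.15, "ax": 0, "ay": 0, "az": -0.005}, {"hand": 100, "x": 0.005, "y": 0.003, "z": 0.168, "ax": 0, "ay": 0, "az": -0.005}, {"hand": 100, "x": 0.005, "y": 0.003, "z": 0.177, "ax": 0, "ay": 0, "az": -0.005}, {"hand": 100, "x": 0.005, "y": 0.003, "z": 0.177, "ax": 0, "ay": 0, "az": -0.005}])

```text
t: 2.08
tool_pos: [0.4329, -0.2128, 0.1904]
orientation: [-3.063, 0.7, 0.001]
force: [0.8, 0.0, 0.5]
opening: 0.0929
gripper_force: 0.0
```

Request:
carry_out(targets=[{"hand": 80, "x": 0, "y": 0, "z": 0, "ax": 0, "ay": 0, "az": 0}, {"hand": 65, "x": 0, "y": 0, "z": 0, "ax": 0, "ay": 0, "az": 0}, {"hand": 60, "x": 0, "y": 0, "z": 0, "ax": 0, "ay": 0, "az": 0}, {"hand": 55, "x": 0, "y": 0, "z": 0, "ax": 0, "ay": 0, "az": 0}, {"hand": 55, "x": 0, "y": 0, "z": 0, "ax": 0, "ay": 0, "az": 0}, {"hand": 55, "x": 0, "y": 0, "z": 0, "ax": 0, "ay": 0, "az": 0}, {"hand": 55, "x": 0, "y": 0, "z": 0, "ax": 0, "ay": 0, "az": 0}], newtons=22)

```text
t: 2.95
tool_pos: [0.4334, -0.2122, 0.1908]
orientation: [3.063, -0.699, 0.001]
force: [1.3, -0.0, 2.1]
opening: 0.0515
gripper_force: 6.0
```

Request:
carry_out(targets=[{"hand": 55, "x": 0, "y": 0, "z": -0.01, "ax": 0, "ay": 0, "az": 0}, {"hand": 55, "x": 0, "y": 0, "z": -0.035, "ax": 0, "ay": 0, "az": 0}, {"hand": 55, "x": 0, "y": 0, "z": -0.065, "ax": 0, "ay": 0, "az": 0}, {"hand": 55, "x": 0, "y": 0, "z": -0.09, "ax": 0, "ay": 0, "az": 0}, {"hand": 55, "x": 0, "y": 0, "z": -0.1, "ax": 0, "ay": 0, "az": 0}, {"hand": 55, "x": 0, "y": 0, "z": -0.1, "ax": 0, "ay": 0, "az": 0}])

```text
t: 3.7
tool_pos: [0.4334, -0.2122, 0.291]
orientation: [3.062, -0.699, 0.002]
force: [1.0, -0.4, -0.0]
opening: 0.0513
gripper_force: 5.1
```

Run:
```python
from h import *
rel(.4635,.176,.123,17.8)
```

```text
t 3.7 k 0 shift [-0.1413 -0.3629  0.0008] turn [ 6.000e-04 -1.000e-03 -7.594e-01] q6 1.458 open 0.0513
```

Request:
carry_out(targets=[{"hand": 55, "x": -0.008, "y": -0.02, "z": 0, "ax": 0, "ay": 0, "az": -0.04}, {"hand": 55, "x": -0.025, "y": -0.065, "z": 0, "ax": 0, "ay": 0, "az": -0.135}, {"hand": 55, "x": -0.046, "y": -0.118, "z": 0, "ax": 0, "ay": 0, "az": -0.25}, {"hand": 55, "x": -0.068, "y": -0.175, "z": 0, "ax": 0, "ay": 0, "az": -0.37}, {"hand": 55, "x": -0.09, "y": -0.232, "z": 0, "ax": 0, "ay": 0, "az": -0.49}, {"hand": 55, "x": -0.111, "y": -0.285, "z": 0, "ax": 0, "ay": 0, "az": -0.6}, {"hand": 55, "x": -0.13, "y": -0.335, "z": 0, "ax": 0, "ay": 0, "az": -0.7}, {"hand": 55, "x": -0.141, "y": -0.363, "z": 0, "ax": 0, "ay": 0, "az": -0.76}])

```text
t: 4.7
tool_pos: [0.4628, 0.1784, 0.2889]
orientation: [-3.102, -0.494, 0.004]
force: [-0.9, -0.4, -1.0]
opening: 0.0512
gripper_force: 5.1
```

Request:
carry_out(targets=[{"hand": 55, "x": 0, "y": 0, "z": 0, "ax": 0, "ay": 0, "az": 0}, {"hand": 55, "x": 0, "y": 0, "z": 0, "ax": 0, "ay": 0, "az": 0}])

```text
t: 4.95
tool_pos: [0.4632, 0.1756, 0.2893]
orientation: [3.103, 0.486, -0.004]
force: [0.6, 0.7, 0.3]
opening: 0.0513
gripper_force: 5.1
```

Run:
```python
from h import *
im,d,P=look('wrist'); cv2.imwrite('pics/w3.png',im); np.savez('w3.npz',im=im,P=P)
p=camera_params('wrist'); s=read_state(); print(s['t'],s['tool_pos'],s['orientation'],s['q'])
# tool-frame coordinates of things higher than 60 mm = tongs
R0=R.from_rotvec(s['orientation']); z=P[...,2]
T=R0.inv().apply((P-s['tool_pos']).reshape(-1,3)).reshape(P.shape)
v,u=np.where((z>.085)&(z<.15)&(np.arange(384)[:,None]<230))
print(len(u),u.min(),u.max(),v.min(),v.max())
for a in range(0,230,15):
    m=(v>=a)&(v<a+15)
    for side in(0,1):
        k=m&((u>262)==side)
        if k.sum()>3: print(a,side,k.sum(),np.median(T[v[k],u[k]],0).round(4),np.median(z[v[k],u[k]]).round(4))
```

```text
5.0 [0.46340626 0.17522037 0.28959851] [ 3.10340709e+00  4.84767994e-01 -2.66419374e-03] [ 2.58112774e-01 -6.62082613e-02  1.90402455e+00 -3.86912126e-04
  1.30552048e+00  1.51910506e+00]
4719 184 331 0 229
0 0 201 [ 0.118  -0.0266  0.1716] 0.1178
0 1 195 [0.118  0.0229 0.1718] 0.1176
15 0 199 [ 0.1115 -0.0262  0.1718] 0.1176
15 1 204 [0.1114 0.0226 0.1718] 0.1176
30 0 205 [ 0.1047 -0.0258  0.1719] 0.1175
30 1 197 [0.1048 0.0222 0.172 ] 0.1175
45 0 144 [ 0.0982 -0.0258  0.172 ] 0.1174
45 1 132 [0.098  0.0222 0.1706] 0.1188
60 0 122 [ 0.091  -0.0251  0.1705] 0.1189
60 1 109 [0.091  0.022  0.1705] 0.1189
75 0 116 [ 0.0842 -0.0245  0.1706] 0.1189
75 1 113 [0.0838 0.0218 0.1703] 0.1191
90 0 109 [ 0.0768 -0.0243  0.1706] 0.1189
90 1 111 [0.077  0.0215 0.1705] 0.1189
105 0 118 [ 0.0698 -0.0238  0.1704] 0.119
105 1 114 [0.0699 0.0209 0.1703] 0.1192
120 0 116 [ 0.0626 -0.0232  0.1706] 0.1189
120 1 111 [0.0626 0.0206 0.1706] 0.1189
135 0 112 [ 0.0551 -0.0226  0.1706] 0.1189
135 1 109 [0.0553 0.0202 0.1704] 0.1191
150 0 114 [ 0.0476 -0.022   0.1706] 0.1189
150 1 109 [0.0476 0.0197 0.1704] 0.1192
165 0 112 [ 0.0398 -0.0214  0.1706] 0.1189
165 1 108 [0.0399 0.0193 0.1706] 0.1189
180 0 109 [ 0.0318 -0.0208  0.1706] 0.119
180 1 106 [0.0319 0.0189 0.1705] 0.119
195 0 118 [ 0.0233 -0.0202  0.171 ] 0.1185
195 1 116 [0.0231 0.0187 0.171 ] 0.1185
210 0 290 [ 0.0151 -0.0229  0.1722] 0.1174
210 1 293 [0.0156 0.0214 0.1712] 0.1184
225 0 202 [ 0.0089 -0.0289  0.1721] 0.1175
225 1 205 [0.009  0.0276 0.1724] 0.1172
```

View pics/w3.png

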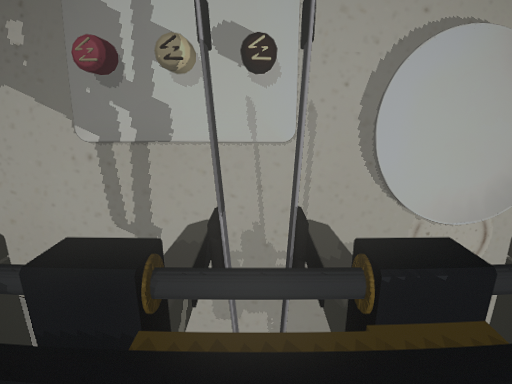

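The tongs are held level with the jaws at (205,25)/(308,25). The dark praline at (260,52) lies between the arms, white is at (175,52) and pink at (93,53).

```bash
cat > m.py <<'E'
from h import *
def prals(P,s,zc=.0305,zm=.045):
    z=P[...,2]; g=((z>zc)&(z<zm)).astype(np.uint8); g[230:]=0
    n,l,st,ce=cv2.connectedComponentsWithStats(g); R0=R.from_rotvec(s['orientation'])
    for i in range(1,n):
        if st[i,4]>150:
            q=P[l==i]; c,r=cv2.minEnclosingCircle(q[:,:2].astype(np.float32)); c=np.array(c); m=q.mean(0)
            print(st[i,4],ce[i].round(),'mean',m.round(4),'circ',c.round(4),round(r,4),'zmax',np.percentile(q[:,2],98).round(4),'tool mean',R0.inv().apply(m-s['tool_pos']).round(4))
if __name__=='__main__':
    P=np.load('w3.npz')['P']; s=read_state(); prals(P,s); prals(P,s,.026)
    z=P[...,2]; print('board',np.nanmedian(z[100:130,100:180]),'table',np.nanmedian(z[160:200,100:180]),'plate',np.nanmedian(z[80:160,430:500]))
    g=(z>.0085)&(z<.02)&(np.arange(512)>360)&(np.arange(384)[:,None]<235); q=P[g]
    A=np.c_[2*q[:,:2],np.ones(len(q))]
    print('plate rim n',g.sum(),q.min(0),q.max(0))
E
python3 m.py
```

```text
862 [258.  50.] mean [0.5721 0.2102 0.0328] circ [0.5727 0.2102] 0.013 zmax 0.0349 tool mean [ 1.147e-01 -2.000e-04  2.566e-01]
781 [86. 52.] mean [0.5337 0.3331 0.033 ] circ [0.5333 0.334 ] 0.0127 zmax 0.0351 tool mean [ 0.1156 -0.129   0.2564]
842 [171.  50.] mean [0.5528 0.2717 0.0329] circ [0.5524 0.2719] 0.0132 zmax 0.035 tool mean [ 0.115  -0.0646  0.2565]
1100 [172.  51.] mean [0.5526 0.2707 0.032 ] circ [0.553  0.2722] 0.0142 zmax 0.0348 tool mean [ 0.1145 -0.0638  0.2574]
1121 [258.  51.] mean [0.5716 0.2101 0.032 ] circ [0.5726 0.2104] 0.0141 zmax 0.0348 tool mean [ 0.1142 -0.0003  0.2574]
1065 [89. 53.] mean [0.5336 0.3316 0.0319] circ [0.5338 0.3338] 0.0146 zmax 0.035 tool mean [ 0.115  -0.1276  0.2575]
board 0.006413812909452421 table -0.0005268784164769169 plate 0.0023204637922971116
plate rim n 2863 [ 0.48731238 -0.05696483  0.00850006] [0.66251875 0.10212796 0.01230703]
```

Request:
carry_out(targets=[{"hand": 55, "x": 0.002, "y": 0.0015, "z": 0.01, "ax": 0, "ay": 0, "az": 0}, {"hand": 55, "x": 0.002, "y": 0.0015, "z": 0.03, "ax": 0, "ay": 0, "az": 0}, {"hand": 55, "x": 0.002, "y": 0.0015, "z": 0.048, "ax": 0, "ay": 0, "az": 0}, {"hand": 55, "x": 0.002, "y": 0.0015, "z": 0.062, "ax": 0, "ay": 0, "az": 0}, {"hand": 55, "x": 0.002, "y": 0.0015, "z": 0.073, "ax": 0, "ay": 0, "az": 0}, {"hand": 55, "x": 0.002, "y": 0.0015, "z": 0.08, "ax": 0, "ay": 0, "az": 0}, {"hand": 55, "x": 0.002, "y": 0.0015, "z": 0.08, "ax": 0, "ay": 0, "az": 0}, {"hand": 55, "x": 0.002, "y": 0.0015, "z": 0.08, "ax": 0, "ay": 0, "az": 0}])

```text
t: 6.0
tool_pos: [0.4664, 0.1754, 0.2111]
orientation: [-3.104, -0.487, -0.001]
force: [0.2, -0.3, -0.5]
opening: 0.0513
gripper_force: 5.1
```

Run:
```python
from m import *
im,d,P=look('wrist'); cv2.imwrite('pics/w4.png',im); np.savez('w4.npz',im=im,P=P)
s=read_state(); print(s['t'],s['tool_pos'],s['orientation'],s['opening'],s['force'])
prals(P,s,.029)
```

```text
6.05 [0.4664138  0.17540918 0.21120991] [-3.10348509e+00 -4.87079678e-01 -1.83151129e-03] 0.05132545566660952 [-0.774027   -0.22781097  0.58032807]
2192 [128.  27.] mean [0.5529 0.2706 0.0324] circ [0.553  0.2717] 0.0137 zmax 0.0349 tool mean [ 0.1113 -0.0642  0.1789]
1978 [210. 109.] mean [0.5259 0.2193 0.0389] circ [0.5215 0.216 ] 0.059 zmax 0.0431 tool mean [ 0.0699 -0.0236  0.1724]
2323 [257.  27.] mean [0.5717 0.2099 0.0324] circ [0.5722 0.21  ] 0.0139 zmax 0.0348 tool mean [ 0.1105 -0.0006  0.179 ]
1921 [302. 109.] mean [0.5399 0.1762 0.039 ] circ [0.5342 0.1759] 0.059 zmax 0.0431 tool mean [0.07   0.0217 0.1723]
1395 [14. 33.] mean [0.5343 0.3286 0.0321] circ [0.5337 0.3333] 0.0136 zmax 0.0348 tool mean [ 0.1114 -0.1251  0.1792]
```

View pics/w4.png

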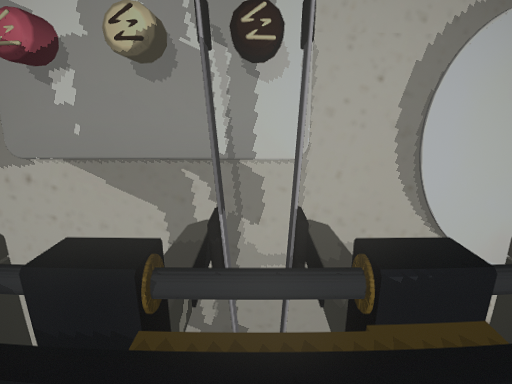

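The dark praline (257,27) lies between the jaws, and the neighbours are clear. I'll make a small correction, then squeeze.

Request:
carry_out(targets=[{"hand": 55, "x": -0.001, "y": 0.001, "z": 0.001, "ax": 0, "ay": 0, "az": 0}, {"hand": 55, "x": -0.002, "y": 0.001, "z": 0.002, "ax": 0, "ay": 0, "az": 0}, {"hand": 52, "x": -0.002, "y": 0.001, "z": 0.002, "ax": 0, "ay": 0, "az": 0}, {"hand": 50, "x": -0.002, "y": 0.001, "z": 0.002, "ax": 0, "ay": 0, "az": 0}, {"hand": 48, "x": -0.002, "y": 0.001, "z": 0.002, "ax": 0, "ay": 0, "az": 0}, {"hand": 46, "x": -0.002, "y": 0.001, "z": 0.002, "ax": 0, "ay": 0, "az": 0}, {"hand": 44, "x": -0.002, "y": 0.001, "z": 0.002, "ax": 0, "ay": 0, "az": 0}, {"hand": 35, "x": -0.002, "y": 0.001, "z": 0.002, "ax": 0, "ay": 0, "az": 0}], newtons=22)

```text
t: 7.05
tool_pos: [0.4645, 0.1737, 0.2085]
orientation: [-3.104, -0.487, 0.0]
force: [0.5, 0.2, -0.8]
opening: 0.041
gripper_force: 22.0
```

Request:
carry_out(targets=[{"hand": 35, "x": 0, "y": 0, "z": 0, "ax": 0, "ay": 0, "az": 0}, {"hand": 35, "x": 0, "y": 0, "z": 0, "ax": 0, "ay": 0, "az": 0}, {"hand": 35, "x": 0, "y": 0, "z": 0, "ax": 0, "ay": 0, "az": 0}])

```text
t: 7.42
tool_pos: [0.4644, 0.1737, 0.2085]
orientation: [-3.104, -0.487, -0.0]
force: [-0.9, -0.0, -0.1]
opening: 0.0415
gripper_force: 22.0
```

Request:
carry_out(targets=[{"hand": 35, "x": 0, "y": 0, "z": -0.004, "ax": 0, "ay": 0, "az": 0}, {"hand": 35, "x": 0, "y": 0, "z": -0.012, "ax": 0, "ay": 0, "az": 0}, {"hand": 35, "x": 0, "y": 0, "z": -0.024, "ax": 0, "ay": 0, "az": 0}, {"hand": 35, "x": 0, "y": 0, "z": -0.037, "ax": 0, "ay": 0, "az": 0}, {"hand": 35, "x": 0, "y": 0, "z": -0.049, "ax": 0, "ay": 0, "az": 0}, {"hand": 35, "x": 0, "y": 0, "z": -0.057, "ax": 0, "ay": 0, "az": 0}, {"hand": 35, "x": 0, "y": 0, "z": -0.06, "ax": 0, "ay": 0, "az": 0}, {"hand": 35, "x": 0, "y": 0, "z": -0.06, "ax": 0, "ay": 0, "az": 0}])

```text
t: 8.43
tool_pos: [0.4644, 0.1737, 0.2685]
orientation: [-3.104, -0.487, -0.0]
force: [-0.5, -1.1, -0.6]
opening: 0.0413
gripper_force: 22.0
```

Run:
```python
from m import *
im,d,P=look('wrist'); cv2.imwrite('pics/w5.png',im); np.savez('w5.npz',im=im,P=P)
s=read_state(); print(s['t'],s['tool_pos'],s['orientation'],s['opening'],s['gripper_force'])
T=R.from_rotvec(s['orientation']).inv().apply((P-s['tool_pos']).reshape(-1,3)).reshape(P.shape)
w=T[0:60,235:285]; print('praline tool',w[w[...,2]<.185].mean(0),w[...,2].min())
for a,b in((20,'front'),(100,'mid'),(190,'rear')):
    w=T[a:a+15,190:330].reshape(-1,3); k=w[:,2]<.178; print(b,np.median(w[k],0),k.sum())
# plan: plate centre above; yaw so tongs approach radially
for yaw in(0,10,17.8):
    j=np.array([np.cos(np.radians(yaw)),np.sin(np.radians(yaw))])*.113
    print(yaw); rel(.575-j[0],.0143-j[1],s['tool_pos'][2]-.167,yaw)
```

```text
8.475 [0.46430638 0.17369246 0.26823654] [ 3.10356367e+00  4.87032749e-01 -7.43099705e-04] 0.04109491162820619 21.95125311613083
praline tool [0.11149223 0.00024523 0.17632065] nan
front [ 0.10971275 -0.00139125  0.1746821 ] 970
mid [0.07252916 0.01306317 0.16972123] 174
rear [ 0.0271228  -0.01365951  0.16945   ] 156
0
t 8.47 k 0 shift [-0.051  0.151  0.   ] turn [0.     0.0005 0.3113] q6 1.514 open 0.0411
10
t 8.47 k 0 shift [-0.0554  0.1702  0.    ] turn [0.     0.0005 0.1368] q6 1.514 open 0.0411
17.8
t 8.47 k 0 shift [-0.0565  0.1856  0.    ] turn [-0.      0.0005  0.0006] q6 1.514 open 0.0411
```

View pics/w5.png

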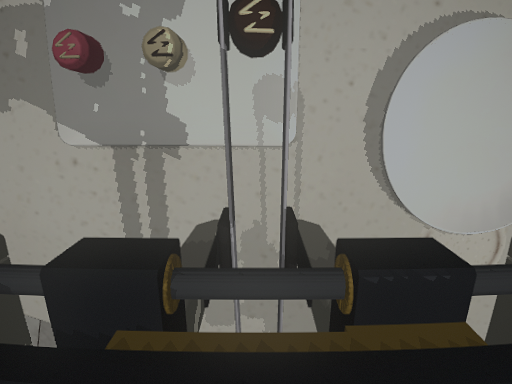

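The praline (257,25) is held between the jaws and the other two are undisturbed. Now I'll carry it over the plate.

Request:
carry_out(targets=[{"hand": 35, "x": -0.003, "y": 0.008, "z": 0, "ax": 0, "ay": 0, "az": 0.016}, {"hand": 35, "x": -0.01, "y": 0.028, "z": 0, "ax": 0, "ay": 0, "az": 0.06}, {"hand": 35, "x": -0.018, "y": 0.054, "z": 0, "ax": 0, "ay": 0, "az": 0.11}, {"hand": 35, "x": -0.027, "y": 0.082, "z": 0, "ax": 0, "ay": 0, "az": 0.17}, {"hand": 35, "x": -0.037, "y": 0.11, "z": 0, "ax": 0, "ay": 0, "az": 0.225}, {"hand": 35, "x": -0.045, "y": 0.134, "z": 0, "ax": 0, "ay": 0, "az": 0.275}, {"hand": 35, "x": -0.05, "y": 0.147, "z": 0, "ax": 0, "ay": 0, "az": 0.304}, {"hand": 35, "x": -0.051, "y": 0.151, "z": 0, "ax": 0, "ay": 0, "az": 0.311}])

```text
t: 9.48
tool_pos: [0.462, 0.0137, 0.2683]
orientation: [-3.141, 0.002, 0.001]
force: [-0.4, -0.1, -1.4]
opening: 0.0414
gripper_force: 22.0
```

Request:
carry_out(targets=[{"hand": 35, "x": 0, "y": 0, "z": 0, "ax": 0, "ay": 0, "az": 0}, {"hand": 35, "x": 0, "y": 0, "z": 0, "ax": 0, "ay": 0, "az": 0}, {"hand": 35, "x": 0, "y": 0, "z": 0, "ax": 0, "ay": 0, "az": 0}])

```text
t: 9.85
tool_pos: [0.4622, 0.0149, 0.2685]
orientation: [-3.141, -0.002, 0.0]
force: [0.6, 0.4, -0.4]
opening: 0.0413
gripper_force: 22.0
```

Run:
```python
from m import *
im,d,P=look('wrist'); cv2.imwrite('pics/w6.png',im)
s=read_state(); print(s['t'],s['tool_pos'],s['orientation'],s['opening'],s['gripper_force'],s['force'])
z=P[...,2]
w=P[0:60,235:285].reshape(-1,3); q=w[w[:,2]>.08]; print('praline',q.mean(0),np.percentile(q[:,2],98))
g=(z>.0085)&(z<.0135)&(np.arange(384)[:,None]<215); q=P[g]; print('rim',g.sum(),q.min(0),q.max(0),'floor',np.nanmedian(z[60:100,245:270]))
```

```text
9.9 [0.46215396 0.01484079 0.26852431] [-3.14151614e+00 -1.97731461e-03  8.10166368e-05] 0.04113050760794198 21.95131480693817 [-0.17728646  0.58586163 -1.59126434]
praline [0.57319522 0.01481835 0.09156689] 0.09473315847171268
rim 4013 [ 0.4869505  -0.07444814  0.00850004] [0.61431707 0.22146939 0.01248329] floor 0.0023569417100197665
```

View pics/w6.png

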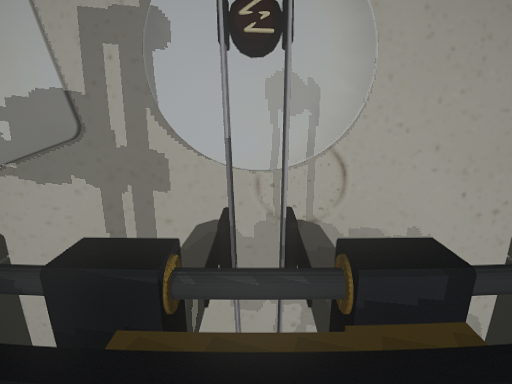

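The praline hangs over the middle of the plate. Its foot is at about 67 mm and the plate floor is at 3 mm, so I need to lower it about 64 mm.

Request:
carry_out(targets=[{"hand": 35, "x": 0, "y": 0, "z": 0.006, "ax": 0, "ay": 0, "az": 0}, {"hand": 35, "x": 0, "y": 0, "z": 0.018, "ax": 0, "ay": 0, "az": 0}, {"hand": 35, "x": 0, "y": 0, "z": 0.032, "ax": 0, "ay": 0, "az": 0}, {"hand": 35, "x": 0, "y": 0, "z": 0.044, "ax": 0, "ay": 0, "az": 0}, {"hand": 35, "x": 0, "y": 0, "z": 0.053, "ax": 0, "ay": 0, "az": 0}, {"hand": 35, "x": 0, "y": 0, "z": 0.059, "ax": 0, "ay": 0, "az": 0}, {"hand": 35, "x": 0, "y": 0, "z": 0.062, "ax": 0, "ay": 0, "az": 0}, {"hand": 35, "x": 0, "y": 0, "z": 0.0625, "ax": 0, "ay": 0, "az": 0}])

```text
t: 10.9
tool_pos: [0.4622, 0.0143, 0.2061]
orientation: [3.142, 0.0, 0.0]
force: [1.1, -1.3, -0.6]
opening: 0.0413
gripper_force: 22.0
```

Request:
carry_out(targets=[{"hand": 35, "x": 0, "y": 0, "z": 0.0005, "ax": 0, "ay": 0, "az": 0}, {"hand": 35, "x": 0, "y": 0, "z": 0.001, "ax": 0, "ay": 0, "az": 0}, {"hand": 35, "x": 0, "y": 0, "z": 0.0015, "ax": 0, "ay": 0, "az": 0}, {"hand": 35, "x": 0, "y": 0, "z": 0.0015, "ax": 0, "ay": 0, "az": 0}])

```text
t: 11.4
tool_pos: [0.4623, 0.0144, 0.2047]
orientation: [3.142, 0.0, 0.001]
force: [-0.3, -0.9, 0.3]
opening: 0.0415
gripper_force: 22.0
```

Run:
```python
from m import *
im,d,P=look('wrist')
s=read_state(); print(s['t'],s['tool_pos'],s['opening'],s['force'])
z=P[...,2]
w=P[0:60,235:285].reshape(-1,3); q=w[w[:,2]>.02]; print('praline',q.mean(0),np.percentile(q[:,2],98))
```

```text
11.45 [0.4622566  0.01435851 0.20468533] 0.0414268075764421 [ 0.48276743 -0.78259479 -0.0708537 ]
praline [0.57353424 0.01414728 0.02830186] 0.031204449570401818
```

Request:
carry_out(targets=[{"hand": 35, "x": 0, "y": 0, "z": 0.0005, "ax": 0, "ay": 0, "az": 0}, {"hand": 35, "x": 0, "y": 0, "z": 0.0005, "ax": 0, "ay": 0, "az": 0}, {"hand": 46, "x": 0, "y": 0, "z": 0.0005, "ax": 0, "ay": 0, "az": 0}, {"hand": 48, "x": 0, "y": 0, "z": 0.0005, "ax": 0, "ay": 0, "az": 0}, {"hand": 50, "x": 0, "y": 0, "z": 0.0005, "ax": 0, "ay": 0, "az": 0}, {"hand": 53, "x": 0, "y": 0, "z": 0.0005, "ax": 0, "ay": 0, "az": 0}, {"hand": 55, "x": 0, "y": 0, "z": 0.0005, "ax": 0, "ay": 0, "az": 0}, {"hand": 55, "x": 0, "y": 0, "z": 0.0005, "ax": 0, "ay": 0, "az": 0}])

```text
t: 12.45
tool_pos: [0.4622, 0.0144, 0.2041]
orientation: [3.142, 0.0, 0.0]
force: [-0.3, -0.7, -1.0]
opening: 0.0515
gripper_force: 5.1
```

Run:
```python
from m import *
im,d,P=look('wrist'); cv2.imwrite('pics/w7.png',im)
s=read_state(); print(s['t'],s['tool_pos'],s['opening'],s['gripper_force'],s['force'])
prals(P,s,.026)
T=R.from_rotvec(s['orientation']).inv().apply((P-s['tool_pos']).reshape(-1,3)).reshape(P.shape)
for a in(5,100,180):
  for lo,hi in((170,262),(262,350)):
    w=T[a:a+15,lo:hi].reshape(-1,3); k=(w[:,2]<.176)&(abs(w[:,1])>.015); print(a,np.median(w[k],0).round(4),k.sum())
```

```text
12.5 [0.46213816 0.014368   0.20402154] 0.05143772507630749 5.113968774676323 [-0.7884619  -0.28779605 -0.05978663]
1923 [209. 120.] mean [0.5265 0.0384 0.0333] circ [0.5269 0.0404] 0.0579 zmax 0.0403 tool mean [ 0.0644 -0.024   0.1707]
2000 [255.  21.] mean [0.5744 0.0158 0.029 ] circ [0.5756 0.0157] 0.0132 zmax 0.0312 tool mean [ 0.1123 -0.0014  0.175 ]
1898 [304. 121.] mean [ 0.526  -0.0082  0.0334] circ [ 0.5265 -0.0122] 0.0575 zmax 0.0404 tool mean [0.0638 0.0226 0.1707]
5 [ 0.1149 -0.0262  0.1699] 146
5 [0.1148 0.024  0.1702] 147
100 [ 0.0723 -0.0236  0.1697] 90
100 [0.0723 0.022  0.1697] 89
180 [ 0.0324 -0.0206  0.1698] 82
180 [0.0327 0.0195 0.1695] 83
```

View pics/w7.png

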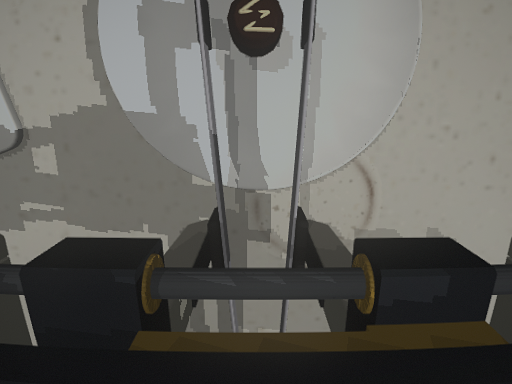

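The praline stands free at (255,21), with a clear gap to both jaws. I'll lift straight up and take the tongs back to their original bare spot.

Request:
carry_out(targets=[{"hand": 55, "x": 0, "y": 0, "z": -0.004, "ax": 0, "ay": 0, "az": 0}, {"hand": 55, "x": 0, "y": 0, "z": -0.014, "ax": 0, "ay": 0, "az": 0}, {"hand": 55, "x": 0, "y": 0, "z": -0.03, "ax": 0, "ay": 0, "az": 0}, {"hand": 55, "x": 0, "y": 0, "z": -0.05, "ax": 0, "ay": 0, "az": 0}, {"hand": 55, "x": 0, "y": 0, "z": -0.07, "ax": 0, "ay": 0, "az": 0}, {"hand": 55, "x": 0, "y": 0, "z": -0.088, "ax": 0, "ay": 0, "az": 0}, {"hand": 55, "x": 0, "y": 0, "z": -0.1, "ax": 0, "ay": 0, "az": 0}, {"hand": 55, "x": 0, "y": 0, "z": -0.1, "ax": 0, "ay": 0, "az": 0}])

```text
t: 13.5
tool_pos: [0.4626, 0.0143, 0.3053]
orientation: [3.141, 0.0, 0.004]
force: [-0.6, 0.0, -0.9]
opening: 0.0516
gripper_force: 5.1
```

Run:
```python
from m import *
im,d,P=look('wrist'); s=read_state(); prals(P,s,.022); rel(.4335,-.211,.304-.167,-25.5)
```

```text
950 [256.  59.] mean [0.5755 0.0159 0.0282] circ [0.5762 0.0159] 0.014 zmax 0.0312 tool mean [ 0.1131 -0.0015  0.2761]
t 13.55 k 0 shift [-2.880e-02  2.254e-01  2.000e-04] turn [-1.000e-04 -6.000e-04  4.453e-01] q6 1.491 open 0.0515
```

Request:
carry_out(targets=[{"hand": 55, "x": -0.002, "y": 0.012, "z": 0, "ax": 0, "ay": 0, "az": 0.02}, {"hand": 55, "x": -0.006, "y": 0.045, "z": 0, "ax": 0, "ay": 0, "az": 0.09}, {"hand": 55, "x": -0.011, "y": 0.085, "z": 0, "ax": 0, "ay": 0, "az": 0.17}, {"hand": 55, "x": -0.016, "y": 0.125, "z": 0, "ax": 0, "ay": 0, "az": 0.25}, {"hand": 55, "x": -0.021, "y": 0.165, "z": 0, "ax": 0, "ay": 0, "az": 0.33}, {"hand": 55, "x": -0.026, "y": 0.2, "z": 0, "ax": 0, "ay": 0, "az": 0.395}, {"hand": 55, "x": -0.028, "y": 0.22, "z": 0, "ax": 0, "ay": 0, "az": 0.435}, {"hand": 55, "x": -0.029, "y": 0.225, "z": 0, "ax": 0, "ay": 0, "az": 0.445}])

```text
t: 14.55
tool_pos: [0.4324, -0.212, 0.3031]
orientation: [-3.063, 0.697, 0.003]
force: [-0.3, 0.7, -1.7]
opening: 0.0513
gripper_force: 5.1
```

Request:
carry_out(targets=[{"hand": 55, "x": 0, "y": 0, "z": 0.01, "ax": 0, "ay": 0, "az": 0}, {"hand": 55, "x": 0, "y": 0, "z": 0.03, "ax": 0, "ay": 0, "az": 0}, {"hand": 55, "x": 0, "y": 0, "z": 0.055, "ax": 0, "ay": 0, "az": 0}, {"hand": 55, "x": 0, "y": 0, "z": 0.08, "ax": 0, "ay": 0, "az": 0}, {"hand": 55, "x": 0, "y": 0, "z": 0.095, "ax": 0, "ay": 0, "az": 0}, {"hand": 55, "x": 0, "y": 0, "z": 0.104, "ax": 0, "ay": 0, "az": 0}, {"hand": 55, "x": 0, "y": 0, "z": 0.109, "ax": 0, "ay": 0, "az": 0}, {"hand": 55, "x": 0, "y": 0, "z": 0.11, "ax": 0, "ay": 0, "az": 0}])

```text
t: 15.55
tool_pos: [0.4334, -0.2107, 0.1943]
orientation: [3.064, -0.693, 0.001]
force: [0.9, -0.3, -0.4]
opening: 0.0513
gripper_force: 5.1
```

Run:
```python
from m import *
im,d,P=look('wrist'); s=read_state(); print(s['t'],s['tool_pos'],s['orientation'],s['force'],s['opening'])
z=P[...,2]; k=(np.arange(384)[:,None]<200)
g=(z>.01)&(z<.05)&k; 
for a in(5,60,100,180): print(a,np.median(z[a:a+15][g[a:a+15]]))
print('table',np.nanmedian(z[60:150,250:270]))
```

```text
15.6 [ 0.43349665 -0.21076298  0.19442483] [ 3.06406840e+00 -6.92594945e-01  1.19524540e-03] [ 0.03699325 -0.36010962 -1.051363  ] 0.05121332745284572
5 0.023571200955323002
60 0.02435459812066887
100 0.024357239044242085
180 0.024192080093573987
table -0.0006900181381646747
```

Request:
carry_out(targets=[{"hand": 55, "x": 0, "y": 0, "z": 0.001, "ax": 0, "ay": 0, "az": 0}, {"hand": 55, "x": 0, "y": 0, "z": 0.002, "ax": 0, "ay": 0, "az": 0}, {"hand": 55, "x": 0, "y": 0, "z": 0.003, "ax": 0, "ay": 0, "az": 0}, {"hand": 55, "x": 0, "y": 0, "z": 0.003, "ax": 0, "ay": 0, "az": 0}])

```text
t: 16.1
tool_pos: [0.4332, -0.2107, 0.191]
orientation: [3.064, -0.693, 0.0]
force: [-0.5, -1.0, -0.9]
opening: 0.0515
gripper_force: 5.1
```

Request:
carry_out(targets=[{"hand": 58, "x": 0, "y": 0, "z": 0, "ax": 0, "ay": 0, "az": 0}, {"hand": 60, "x": 0, "y": 0, "z": 0, "ax": 0, "ay": 0, "az": 0}, {"hand": 65, "x": 0, "y": 0, "z": 0, "ax": 0, "ay": 0, "az": 0}, {"hand": 80, "x": 0, "y": 0, "z": 0, "ax": 0, "ay": 0, "az": 0}, {"hand": 100, "x": 0, "y": 0, "z": 0, "ax": 0, "ay": 0, "az": 0}, {"hand": 100, "x": 0, "y": 0, "z": 0, "ax": 0, "ay": 0, "az": 0}, {"hand": 100, "x": 0, "y": 0, "z": 0, "ax": 0, "ay": 0, "az": 0}])

```text
t: 16.98
tool_pos: [0.4332, -0.2106, 0.1911]
orientation: [-3.064, 0.693, -0.0]
force: [-0.4, 0.1, -0.0]
opening: 0.092
gripper_force: 0.0
```

Request:
carry_out(targets=[{"hand": 100, "x": 0, "y": 0, "z": -0.01, "ax": 0, "ay": 0, "az": 0}, {"hand": 100, "x": 0, "y": 0, "z": -0.035, "ax": 0, "ay": 0, "az": 0}, {"hand": 100, "x": 0, "y": 0, "z": -0.07, "ax": 0, "ay": 0, "az": 0}, {"hand": 100, "x": 0, "y": 0, "z": -0.11, "ax": 0, "ay": 0, "az": 0}, {"hand": 100, "x": 0, "y": 0, "z": -0.15, "ax": 0, "ay": 0, "az": 0}, {"hand": 100, "x": 0, "y": 0, "z": -0.175, "ax": 0, "ay": 0, "az": 0}, {"hand": 100, "x": 0, "y": 0, "z": -0.18, "ax": 0, "ay": 0, "az": 0}, {"hand": 100, "x": 0, "y": 0, "z": -0.18, "ax": 0, "ay": 0, "az": 0}])

```text
t: 17.98
tool_pos: [0.4331, -0.2106, 0.3708]
orientation: [-3.064, 0.693, 0.0]
force: [0.0, -0.7, -0.7]
opening: 0.0931
gripper_force: 0.0
```

Run:
```python
from m import *
im,d,P=look('wrist'); s=read_state(); print(s['t'],s['tool_pos'],s['force'],s['opening'])
z=P[...,2]; g=(z>.006)&(z<.05)&(im.max(-1)<45)
n,l,st,ce=cv2.connectedComponentsWithStats(g.astype(np.uint8))
for i in range(1,n):
    if st[i,4]>40: q=P[l==i]; print(st[i,4],ce[i].round(),np.median(q,0).round(4),np.percentile(q[:,2],95).round(4))
im,d,P=look('top')
for n,c in dict(dark=(.576,.016),white=(.5526,.2720),pink=(.5337,.3337)).items():
    k=(np.hypot(P[...,0]-c[0],P[...,1]-c[1])<.025)&(P[...,2]>.02); print(n,k.sum(),P[k].mean(0).round(4),P[k][:,2].max().round(4))
k=(np.hypot(P[...,0]-.575,P[...,1]-.0143)<.1)&(P[...,2]>.006)&(P[...,2]<.016)
n,l,st,ce=cv2.connectedComponentsWithStats(k.astype(np.uint8)); q=P[l==1+st[1:,4].argmax()]; print('plate',(q.min(0)+q.max(0))/2)
```

```text
18.025 [ 0.43292021 -0.21045152  0.3699209 ] [ 0.60905068  0.52357733 -0.93490697] 0.09308184410417028
173 [493.  82.] [ 0.4138 -0.4912  0.0152] 0.0245
552 [ 30. 150.] [0.5736 0.0069 0.0248] 0.0301
153 [279. 177.] [ 0.4235 -0.2325  0.0271] 0.0285
153 [236. 177.] [ 0.4441 -0.189   0.027 ] 0.0282
dark 76 [0.5758 0.0172 0.0287] 0.035
white 75 [0.5521 0.2716 0.0313] 0.038
pink 85 [0.5332 0.3324 0.0313] 0.0388
plate [0.57525008 0.01446833 0.01089791]
```

The tongs lie flat on the worktop. The praline stands upright about 2 mm from the plate's centre, and the plate and the other two pralines haven't moved. I'll hand the job in.

```bash
python3 -c "
from plant import robot
print(robot.close_job())"
```

```text
the job is handed in; nothing more can be done
None
```

I handed the job in after about 18 s of robot time: the dark praline stands upright near the middle of the plate, the tongs lie flat on the bare worktop, and the plate and the other two pralines are where they were.

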